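# Pack the lidded jars into their foam blocks

## Robot

A 6-joint arm with a two-finger parallel gripper is mounted at the origin on the work surface. World frame = base frame: x ahead of the robot, y to its left, z up, the work surface at z = 0. Lengths are in m, angles in rad, forces in N, time in s.
With the tool pointing down it reaches from about 0.3 to 0.875 m from the base axis. Payload 6.4 kg.
Tool frame: the origin (TCP) lies midway between the tips of the shut fingers; the grasp point (between the pads) lies 19 mm behind it; z points along the fingers, y is the line along which they close (so a half turn about z gives the same grasp; the last joint's range is limited). The gripper opens to 85 mm and grips with 20 to 120 N. Pads are 22 mm wide; open, the fingers measure 114 mm over their backs; the gripper's body (76 mm by 85 mm) begins 54 mm behind the grasp point. The pads swing forward as they close: fully open they stand 13 mm farther back than shut.
Start: joints at [1.095, 0.181, 1.607, -0, 1.354, -0.206], TCP at [0.153, 0.554, 0.231] pointing down, gripper open.
Joint ranges: [-2.99, 2.99], [-0.89, 2.07], [0.3, 2.58], [-1.14, 4.28], [0, 2.63], [-3.12, 3.12]. Speed limits (rad/s): [2.57, 2.57, 3.01, 3.14, 3.14, 3.14].

## Interface

Orientations are given as a unit quaternion [w, x, y, z].
In Python, from bench import status, camera, ctrl gives the robot as it stands. The module is installed in compiled form; this text tells all that it offers.
- The arm moves only by the shell command python3 -m handwheel 'ROWS'. ROWS is JSON, a list that holds one entry, the list of rows, each a list of 7 numbers: the opening, from -1 (shut) to 1 (fully open), then the shift along the tool's x, y, z in cm, then the turn, a rotation vector about the tool's x, y, z in degrees. A call has 1 to 10 rows; each row is the pose to reach, as a shift and turn from the pose commanded when the call began, along the tool's axes at that moment; what a row does not reach only later rows make up. A row lasts 1/8 s, in which the tool goes at most 62.5 mm and 10.7 degrees, less where a joint would pass 70% of its speed; a pose out of reach is approached as far as the arm can. A call with a gripper value outside its range is refused whole. The fingers move at their own pace and stop on an object; the grip force is fixed at half the most. Time passes only in rows, so rows that repeat a pose let the fingers close. It gives the time, the measured TCP pose, the force, the opening and the grip force at its end, in the units of the state.
- status.get_obs(): the state, without advancing time (a new reading comes with each control period).
- camera(name): name is "scene" or "top" or "wrist"; returns a dict with "frame" (384x512x3 uint8, blue, green, red), "depth" (384x512 float32, m along the optical axis (not along the pixel's ray), 0 where there is no reading), "fx", "fy", "cx", "cy" (pixels), "extrinsics" (4x4, takes a point from camera to world coordinates); the wrist camera has in their place "hand_eye" (4x4, takes a point from camera to tool coordinates, whose origin is the TCP and whose axes are the flange's). Camera axes: x right, y down, z forward; pixel columns grow to the right and rows downward; lengths in m; the calibration is good to about 2 mm. The wrist camera is an equidistant fisheye: a pixel r from the principal point sees the ray r / f radians off the axis. A picture is of the moment at which its call begins: read the wrist's pose just before it.
- ctrl.hand_in(): hands the job in; it is judged then, once.
The state is a dict: "time_s": time; "q": joint angles; "dq": joint speeds; "joint_efforts": joint torques, N m; "eef_pos": TCP position; "eef_rot": TCP orientation; "wrist_force": force on the tool from outside, world axes, zero at the start; "torque": the same for the moment, N m; "opening": opening from 0.0 (shut) to 1.0 (fully open); "grasp_force": force on a finger pad.
Only numpy, scipy, OpenCV 4.12 (cv2) and the standard library are available. Lean on these libraries where they do the work, as an engineer would, in place of code of your own. Each camera call takes 0.05 s, during which the arm holds its last target. There are 200 camera calls.

## Task

Pack the four glass jars that are closed with steel lids: stand each one upright, all the way down in the hole of the white foam block that fits it, one jar to a block, the smallest jar in the smallest hole and so on up to the largest. They are glass, so set them down without dropping them or knocking any over. Leave the open jar and the brown bottle where they stand.

Things in the scene. Friction and masses are not known exactly. Their poses are not given: they have to be found in the camera images.
- jar_small: The smallest closed jar: an upright round glass jar with tan contents and a flat steel screw lid, plain cylinder 24 mm in diameter (body and lid alike) and 58 mm tall with its lid, about 40 g. Origin at the centre of its underside, z up along its axis. Loose.
- jar_medium: The second smallest closed jar: an upright round glass jar with tan contents and a flat steel screw lid, plain cylinder 37 mm in diameter (body and lid alike) and 60 mm tall with its lid, about 80 g. Origin at the centre of its underside, z up along its axis. Loose.
- jar_large: The second largest closed jar: an upright round glass jar with tan contents and a flat steel screw lid, plain cylinder 50 mm in diameter (body and lid alike) and 66 mm tall with its lid, about 150 g. Origin at the centre of its underside, z up along its axis. Loose.
- jar_extra: The largest closed jar: an upright round glass jar with tan contents and a flat steel screw lid, plain cylinder 63 mm in diameter (body and lid alike) and 72 mm tall with its lid, about 250 g. Origin at the centre of its underside, z up along its axis. Loose.
- foam_small: White rigid foam block with the smallest hole, for the smallest jar: 92 x 92 mm and 25 mm high, fixed to the table, with one round hole 36 mm in diameter in the middle of its top. The hole is 15 mm deep, so its floor lies 10 mm above the block's underside; its mouth has a 2 mm bevel. Origin at the centre of its underside, below the hole's centre; x and y along its sides, z up.
- foam_medium: White rigid foam block with the second smallest hole, for the second smallest jar: 92 x 92 mm and 25 mm high, fixed to the table, with one round hole 49 mm in diameter in the middle of its top. The hole is 15 mm deep, so its floor lies 10 mm above the block's underside; its mouth has a 2 mm bevel. Origin at the centre of its underside, below the hole's centre; x and y along its sides, z up.
- foam_large: White rigid foam block with the second largest hole, for the second largest jar: 92 x 92 mm and 25 mm high, fixed to the table, with one round hole 62 mm in diameter in the middle of its top. The hole is 15 mm deep, so its floor lies 10 mm above the block's underside; its mouth has a 2 mm bevel. Origin at the centre of its underside, below the hole's centre; x and y along its sides, z up.
- foam_extra: White rigid foam block with the largest hole, for the largest jar: 92 x 92 mm and 25 mm high, fixed to the table, with one round hole 75 mm in diameter in the middle of its top. The hole is 15 mm deep, so its floor lies 10 mm above the block's underside; its mouth has a 2 mm bevel. Origin at the centre of its underside, below the hole's centre; x and y along its sides, z up.
- open_jar: Empty glass jar without a lid, open at the top, 52 mm across and 62 mm tall. Not to be packed; leave it. Origin at the centre of its underside, z up. Loose.
- amber_bottle: Brown glass bottle with a black cap and a paper label, 42 mm across and 82 mm tall. Not to be packed; leave it. Origin at the centre of its underside, z up. Loose.
Mind the look-alikes: they are no part of the job. What is shaped like the jar_medium but purple or red is not meant.

How it is judged:
By the outcome, as a careful person would: the job done as asked, in the order asked, and still so for the second after the job is handed in, with the robot touching nothing.
It also fails if it takes over 102 s, if anything falls off the work surface, if the arm or the gripper's body presses on something with over 40 N, if the wrist force passes 120 N, or if a joint passes its speed limit or range.

## Working session

There is one attempt and no reset: what is moved stays moved. The work goes in short steps, Python scripts to look and compute and a shell command to move; the robot and the scene stay as the last step left them, time stands still between calls to the robot, and variables do not carry over. Pictures are saved under pics/ and viewed, at most 14 in all, crops included, and the job is handed in when it is done.

```bash
mkdir -p pics; python3 - <<'E'
from bench import status,camera
import cv2,numpy as np
o=status.get_obs();print(o)
for n in("top","scene"):
    c=camera(n);cv2.imwrite(f"pics/{n}0.png",c["frame"]);np.savez(f"{n}0.npz",**c)
    print(n,c["fx"],c["cx"],c["cy"],np.round(c["extrinsics"],3).tolist())
E
```

```text
{'time_s': 0.0, 'q': array([ 1.09470853e+00,  1.81539049e-01,  1.60804427e+00, -9.19161439e-06,
        1.35379425e+00, -2.06253757e-01]), 'dq': array([-1.58340758e-04,  1.26325403e-03,  1.37638564e-03,  8.08756327e-04,
        2.35067378e-04, -3.89237555e-05]), 'joint_efforts': array([-9.01214589e-04, -4.44873083e+01, -3.51337767e+01, -1.93564829e-04,
        9.17061581e-03,  8.04082561e-05]), 'eef_pos': array([0.15297228, 0.55368758, 0.23036775]), 'eef_rot': array([-2.94378468e-04,  1.34507049e-01,  9.90912235e-01, -8.42518193e-04]), 'wrist_force': array([-0.01629655,  0.6411294 ,  0.26798207]), 'torque': array([-0.02292547,  0.04382401,  0.02533455]), 'grasp_force': 0.0, 'opening': 0.9988924745940732}
top 494.40466133058464 261.3909851274514 180.7763700800941 [[-0.002, -0.979, 0.204, 0.197], [-1.0, 0.002, -0.004, 0.05], [0.003, -0.204, -0.979, 1.366], [0.0, 0.0, 0.0, 1.0]]
scene 396.5777192341426 252.89113712740797 186.75885712471052 [[0.581, 0.609, -0.54, 0.982], [0.814, -0.422, 0.399, -0.318], [0.015, -0.672, -0.741, 0.739], [0.0, 0.0, 0.0, 1.0]]
```

View pics/top0.png

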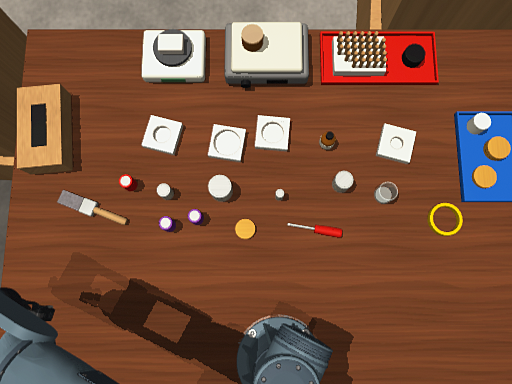

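View pics/scene0.png

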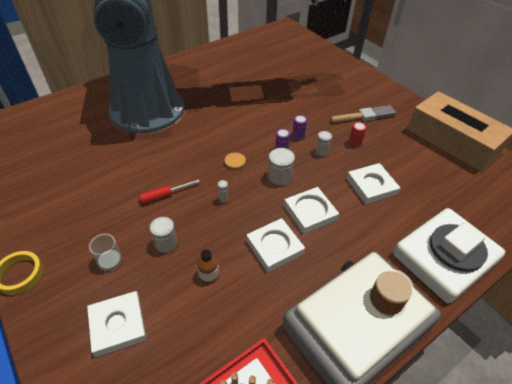

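Top view: lidded jars at (165,190), (220,187), (280,194) and (344,181), open jar at (386,192), bottle at (328,141). The foam blocks are at (162,135), (227,142), (272,132) and (397,143). Purple (167,224)/(195,216) and red (127,182) cylinders are the look-alikes, and there is also a white cylinder on the blue tray at (482,122).

```bash
cat > h.py <<'E'
import numpy as np,cv2
def ray(c,u,v,z):
    T=c["extrinsics"];d=T[:3,:3]@np.array([(u-c["cx"])/c["fx"],(v-c["cy"])/c["fy"],1.]);o=T[:3,3]
    return (o+d*(z-o[2])/d[2])
def cloud(c):
    D=c["depth"];v,u=np.mgrid[:D.shape[0],:D.shape[1]]
    P=np.stack([(u-c["cx"])/c["fx"]*D,(v-c["cy"])/c["fy"]*D,D],-1)
    T=c["extrinsics"];return P@T[:3,:3].T+T[:3,3]
E
python3 - <<'E'
from h import *
c=dict(np.load("top0.npz"));W=cloud(c);f=c["frame"]
print("table z",np.median(W[250:300,400:500,2]))
hsv=cv2.cvtColor(f,cv2.COLOR_BGR2HSV)
m=((hsv[...,1]<70)&(hsv[...,2]>110)).astype(np.uint8); m[:100]=0;m[240:]=0
n,l,s,ce=cv2.connectedComponentsWithStats(m)
for i in range(1,n):
    if s[i,4]<25: continue
    k=l==i;z=W[k][:,2];zt=np.percentile(z,80)
    t=k&(abs(W[...,2]-zt)<.008)
    cs=cv2.findContours(t.astype(np.uint8),cv2.RETR_EXTERNAL,cv2.CHAIN_APPROX_NONE)[0];cc=max(cs,key=cv2.contourArea)
    (u,v),(w,hh),a=cv2.minAreaRect(cc); e=W[t]
    print(i,s[i,:5],"zt %.3f"%zt,"rect",np.round([u,v,w,hh,a],1),"xy",ray(c,u,v,zt)[:2].round(4),"mm/px",round((1.366-zt)/.494,2))
# hole: dark shaded/low depth in blocks
g=np.hstack([cv2.resize(f[100:240,a:a+175],None,fx=2.2,fy=2.2,interpolation=cv2.INTER_CUBIC) for a in(110,)]),
a=cv2.resize(f[105:240,110:310],(800,540),interpolation=cv2.INTER_CUBIC);cv2.imwrite("pics/cropA.png",a)
a=cv2.resize(f[105:240,310:510],(800,540),interpolation=cv2.INTER_CUBIC);cv2.imwrite("pics/cropB.png",a)
E
```

```text
table z 0.00024035637924035846
1 [467 113  24  20 335] zt 0.057 rect [481.5 121.   16.   17.   90. ] xy [ 0.6385 -0.5673] mm/px 2.65
2 [ 141  115   41   39 1043] zt 0.028 rect [161.4 133.7  33.4  32.6  14.6] xy [0.6118 0.3263] mm/px 2.71
3 [ 255  115   35   35 1043] zt 0.027 rect [272.1 132.   32.5  31.9   5.2] xy [0.6165 0.0141] mm/px 2.71
4 [ 376  123   40   40 1102] zt 0.027 rect [396.5 142.5  34.   32.   14.6] xy [ 0.5853 -0.3357] mm/px 2.71
5 [ 208  124   38   37 1053] zt 0.026 rect [226.4 141.8  33.   32.1   9.5] xy [0.5881 0.1428] mm/px 2.71
19 [335 171  19  18 269] zt 0.069 rect [344.  179.5  17.   18.   90. ] xy [ 0.4703 -0.1768] mm/px 2.63
20 [208 175  24  23 434] zt 0.075 rect [219.5 186.   22.   23.   90. ] xy [0.4518 0.1564] mm/px 2.61
22 [121 176   9  10  74] zt 0.063 rect [125.  180.5   9.    8.   90. ] xy [0.4697 0.4117] mm/px 2.64
23 [157 183  13  14 149] zt 0.063 rect [163.  189.5  13.   12.   90. ] xy [0.4449 0.3087] mm/px 2.64
24 [375 183  23  20 249] zt 0.060 rect [387.5 191.5  17.   19.   90. ] xy [ 0.439  -0.2941] mm/px 2.64
27 [275 189   9   9  61] zt 0.061 rect [279.5 192.5   7.    7.   90. ] xy [ 0.4366 -0.0037] mm/px 2.64
28 [ 57 190  40  26 522] zt 0.022 rect [ 76.5 202.   37.   14.9  21.8] xy [0.4182 0.5533] mm/px 2.72
29 [189 211  11  10  86] zt 0.063 rect [194.  215.5   9.   10.   90. ] xy [0.3745 0.2238] mm/px 2.64
30 [160 218  11  10  84] zt 0.063 rect [165.  222.5   9.2   9.2  45. ] xy [0.3561 0.3   ] mm/px 2.64
31 [287 223  28   7  71] zt 0.018 rect [300.6 225.7  27.5   2.1   9.5] xy [ 0.3521 -0.0623] mm/px 2.73
```

View pics/cropA.png

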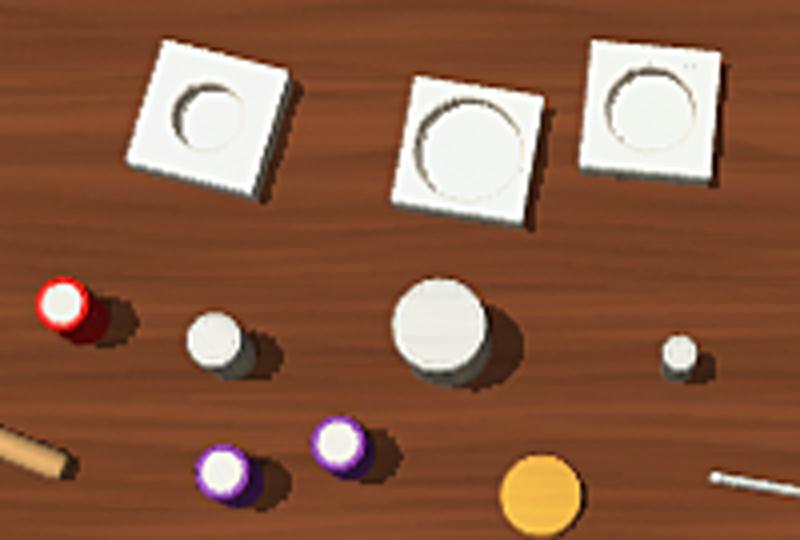

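View pics/cropB.png

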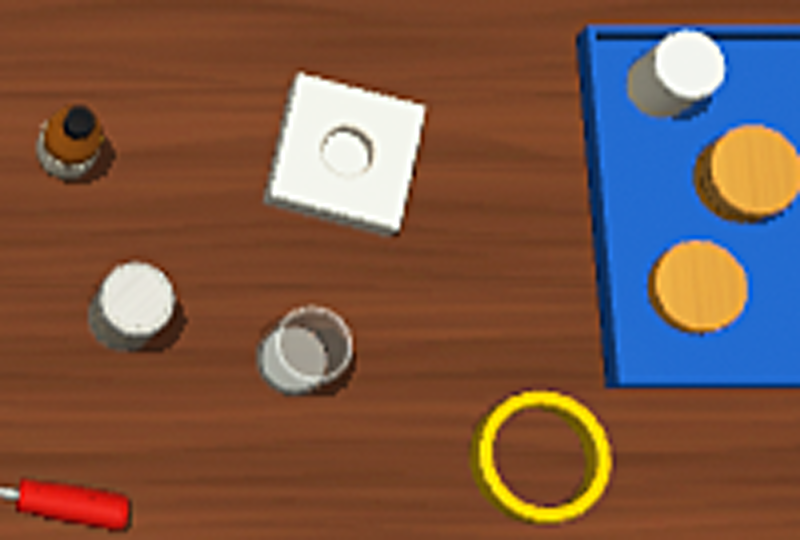

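Crops show steel-lidded, clear-bodied jars: medium (163,189), extra (219,186), small (279,193), large (344,180). These fit the description. The red and purple ones have coloured bodies, and the white cylinder on the tray (482,121) is an opaque roll about 45 mm across, not a listed jar. Holes ranked by size: small (397,143), medium (161,134), large (272,132), extra (227,142). I'll cross-check positions with the scene camera.

```bash
cat >> h.py <<'E'
J={"s":((.4366,-.0037),.058,.012),"m":((.4449,.3087),.060,.0185),"l":((.4703,-.1768),.066,.025),"e":((.4518,.1564),.072,.0315)}
F={"s":(.5853,-.3357),"m":(.6118,.3263),"l":(.6165,.0141),"e":(.5881,.1428)}
def fitc(c,xy,h,r):
    """centre of the bright flat disc near xy at height h: rays of its mask onto the plane"""
    hsv=cv2.cvtColor(c["frame"],cv2.COLOR_BGR2HSV);W=cloud(c)
    m=(hsv[...,1]<60)&(hsv[...,2]>120)&(abs(W[...,2]-h)<.012)&(np.hypot(W[...,0]-xy[0],W[...,1]-xy[1])<r+.012)
    v,u=np.nonzero(m);P=np.array([ray(c,a,b,h)[:2] for a,b in zip(u,v)])
    if len(P)<5:return None
    return ((np.percentile(P,2,0)+np.percentile(P,98,0))/2).round(4),P.mean(0).round(4),len(P)
def go(x,y,z,yaw=90.):
    """shift in cm, turn in deg for tool axes, target yaw of tool y axis in world"""
    from bench import status
    from scipy.spatial.transform import Rotation as R
    o=status.get_obs();q=o["eef_rot"];A=R.from_quat([q[1],q[2],q[3],q[0]])
    t=np.radians(yaw);yy=np.array([np.cos(t),np.sin(t),0]);zz=np.array([0,0,-1.]);B=R.from_matrix(np.c_[np.cross(yy,zz),yy,zz])
    d=A.inv().apply(np.array([x,y,z])-o["eef_pos"])*100
    print("t",round(o["time_s"],2),"shift",d.round(2),"turn",(A.inv()*B).as_rotvec(degrees=True).round(1),"pos",o["eef_pos"].round(4))
E
python3 - <<'E'
from h import *
for n in("top","scene"):
    c=dict(np.load(n+"0.npz"))
    for k,(xy,h,r) in J.items(): print(n,k,fitc(c,xy,h,r))
    for k,xy in F.items(): print(n,"F",k,fitc(c,xy,.025,.055))
go(.4366,-.0037,.15)
E
```

```text
top s (array([ 0.4358, -0.0038]), array([ 0.4358, -0.0038]), 60)
top m (array([0.4455, 0.3093]), array([0.4456, 0.3091]), 143)
top l (array([ 0.4713, -0.1771]), array([ 0.4711, -0.1768]), 262)
top e (array([0.4534, 0.1568]), array([0.4528, 0.157 ]), 421)
top F s (array([ 0.5863, -0.3354]), array([ 0.5861, -0.3358]), 976)
top F m (array([0.6121, 0.3266]), array([0.6119, 0.3267]), 878)
top F l (array([0.6176, 0.0142]), array([0.6165, 0.0138]), 769)
top F e (array([0.5869, 0.1427]), array([0.5878, 0.1421]), 655)
scene s (array([ 0.4363, -0.0042]), array([ 0.4361, -0.0042]), 62)
scene m (array([0.4449, 0.3086]), array([0.4444, 0.3089]), 100)
scene l (array([ 0.4712, -0.1773]), array([ 0.4715, -0.1773]), 365)
scene e (array([0.4534, 0.1566]), array([0.4533, 0.1564]), 362)
scene F s (array([ 0.5865, -0.3374]), array([ 0.5879, -0.338 ]), 2277)
scene F m (array([0.6123, 0.3261]), array([0.6133, 0.3254]), 876)
scene F l (array([0.6176, 0.013 ]), array([0.6188, 0.0122]), 1134)
scene F e (array([0.5882, 0.1418]), array([0.5892, 0.1409]), 734)
t 0.1 shift [-42.2  -46.16   8.1 ] turn [ -0.1  -0.  -15.5] pos [0.153  0.5538 0.2305]
```

```bash
python3 -m handwheel '[[[1,-42.2,-46.2,6,0,0,-15.5],[1,-42.2,-46.2,6,0,0,-15.5],[1,-42.2,-46.2,6,0,0,-15.5],[1,-42.2,-46.2,6,0,0,-15.5],[1,-42.2,-46.2,6,0,0,-15.5],[1,-42.2,-46.2,6,0,0,-15.5],[1,-42.2,-46.2,6,0,0,-15.5],[1,-42.2,-46.2,6,0,0,-15.5],[1,-42.2,-46.2,6,0,0,-15.5],[1,-42.2,-46.2,6,0,0,-15.5]]]'; python3 -c "
from h import *;go(.436,-.004,.028)"
```

```text
time_s: 1.35
eef_pos: [0.4348, -0.0007, 0.1717]
eef_rot: [0.0, -0.0, 1.0, 0.0]
wrist_force: [1.7, -0.4, 1.2]
opening: 1.003
grasp_force: 0.0
t 1.35 shift [-0.11 -0.34 14.37] turn [0. 0. 0.] pos [ 0.4348 -0.0007  0.1717]
```

```bash
python3 -m handwheel '[[[1,0,0,5,0,0,0],[1,0,0,10,0,0,0],[1,0,0,14.2,0,0,0],[1,0,0,14.2,0,0,0],[1,0,0,14.2,0,0,0],[1,0,0,14.2,0,0,0]]]'; python3 -c "
from h import *;go(.436,-.004,.028)"; python3 -m handwheel '[[[-1,0,0,0,0,0,0],[-1,0,0,0,0,0,0],[-1,0,0,0,0,0,0],[-1,0,0,0,0,0,0],[-1,0,0,0,0,0,0],[-1,0,0,0,0,0,0],[-1,0,0,0,0,0,0],[-1,0,0,0,0,0,0]]]'; python3 -c "
from h import *;go(.5865,-.336,.14)"
```

```text
time_s: 2.1
eef_pos: [0.4361, 0.001, 0.0319]
eef_rot: [0.002, -0.001, 1.0, -0.001]
wrist_force: [0.4, -0.2, 0.1]
opening: 1.002
grasp_force: 0.0
t 2.1 shift [ 0.02 -0.5   0.39] turn [-0.1  0.2  0.1] pos [0.4361 0.001  0.0319]
time_s: 3.1
eef_pos: [0.4346, 0.0013, 0.0302]
eef_rot: [0.0, -0.0, 1.0, -0.0]
wrist_force: [-2.7, 0.7, 5.7]
opening: 0.262
grasp_force: 58.5
t 3.1 shift [-15.17 -33.75 -10.97] turn [-0.  0.  0.] pos [0.4346 0.0013 0.0302]
```

```bash
python3 -m handwheel '[[[-1,0,0,-4,0,0,0],[-1,0,0,-9,0,0,0],[-1,0,0,-11,0,0,0],[-1,-3,-5,-11,0,0,0],[-1,-5,-10,-11,0,0,0],[-1,-7,-15,-11,0,0,0],[-1,-9,-20,-11,0,0,0],[-1,-11.3,-25,-11,0,0,0],[-1,-13.5,-30,-11,0,0,0],[-1,-15.2,-33.7,-11,0,0,0]]]';python3 -m handwheel '[[[-1,0,0,0,0,0,0],[-1,0,0,0,0,0,0],[-1,0,0,0,0,0,0],[-1,0,0,0,0,0,0]]]'; python3 - <<'E'
from h import *
from bench import camera
go(.5865,-.336,.14)
c=camera("top");cv2.imwrite("pics/t1.png",cv2.resize(c["frame"][60:260,100:500],(800,400)))
for k in "mle": print(k,fitc(c,*J[k])[0])
E
```

```text
time_s: 4.35
eef_pos: [0.5868, -0.3377, 0.1392]
eef_rot: [-0.0, 0.0, 1.0, 0.0]
wrist_force: [0.2, 0.5, 0.3]
opening: 0.261
grasp_force: 58.9
time_s: 4.85
eef_pos: [0.5866, -0.3344, 0.1401]
eef_rot: [0.0, -0.001, 1.0, 0.0]
wrist_force: [-0.4, 0.1, -0.2]
opening: 0.263
grasp_force: 59.0
t 4.85 shift [ 0.01 -0.16  0.01] turn [0.  0.  0.1] pos [ 0.5866 -0.3344  0.1401]
m [0.4455 0.3093]Traceback (most recent call last):
  File "<stdin>", line 5, in <module>
TypeError: 'NoneType' object is not subscriptable
```

View pics/t1.png

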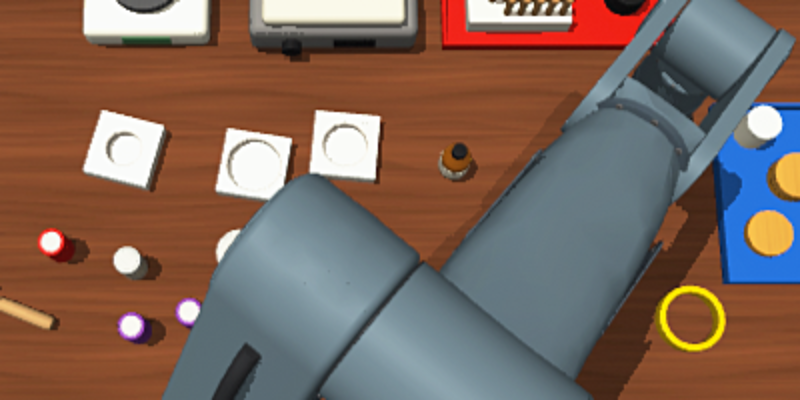

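The arm hides the jar from the top camera, so I'll check with the scene camera.

```bash
python3 -m handwheel '[[[-1,0,-0.1,4,0,0,0],[-1,0,-0.1,6.5,0,0,0],[-1,0,-0.1,6.5,0,0,0],[-1,0,-0.1,6.5,0,0,0],[-1,0,-0.1,6.5,0,0,0]]]'; python3 - <<'E'
from h import *
from bench import camera
go(.5865,-.336,.0402)
c=camera("scene");cv2.imwrite("pics/s1.png",cv2.resize(c["frame"][200:384,40:240],(652,600),interpolation=cv2.INTER_CUBIC))
E
```

```text
time_s: 5.52
eef_pos: [0.5876, -0.3372, 0.0768]
eef_rot: [0.001, -0.0, 1.0, -0.001]
wrist_force: [-0.1, 0.3, -0.3]
opening: 0.261
grasp_force: 59.0
t 5.53 shift [0.12 0.12 3.66] turn [-0.1  0.1  0.1] pos [ 0.5876 -0.3372  0.0768]
```

View pics/s1.png

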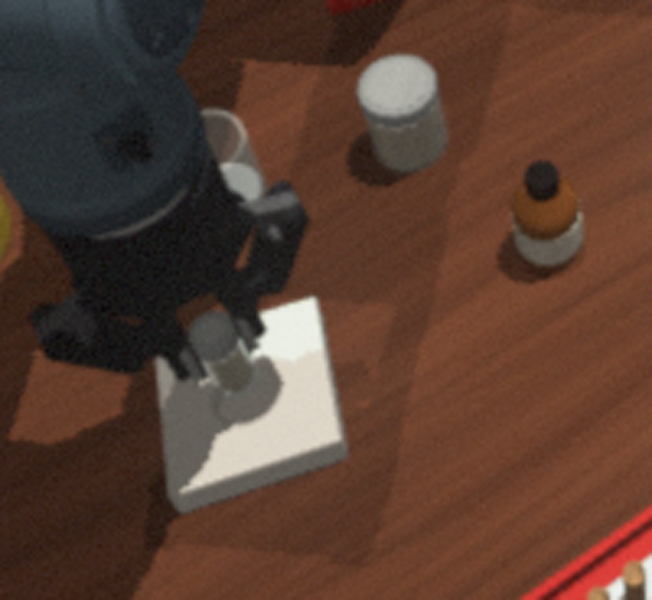

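The jar (base near (240,385) in the crop) hangs centred over the hole at about (250,395). I'll lower it.

```bash
python3 -m handwheel '[[[-1,0,0,1,0,0,0],[-1,0,0,2,0,0,0],[-1,0,0,2.8,0,0,0],[-1,0,0,3.2,0,0,0],[-1,0,0,3.5,0,0,0],[-1,0,0,3.5,0,0,0],[-1,0,0,3.5,0,0,0],[-1,0,0,3.5,0,0,0]]]'; python3 -c "
from h import *;go(.5865,-.336,.0402)"
```

```text
time_s: 6.58
eef_pos: [0.5868, -0.3366, 0.0403]
eef_rot: [0.0, -0.0, 1.0, -0.0]
wrist_force: [-1.8, 2.8, 5.1]
opening: 0.26
grasp_force: 59.3
t 6.58 shift [0.03 0.06 0.01] turn [-0.  0.  0.] pos [ 0.5868 -0.3366  0.0403]
```

```bash
python3 -m handwheel '[[[0.2,0,0,0,0,0,0],[0.2,0,0,0,0,0,0],[0.2,0,0,0,0,0,0],[0.2,0,0,0,0,0,0],[1,0,0,-4,0,0,0],[1,0,0,-8,0,0,0],[1,0,0,-12,0,0,0],[1,0,0,-14,0,0,0],[1,0,0,-14,0,0,0]]]'; python3 - <<'E'
from h import *
from bench import camera
c=camera("scene");print(fitc(c,(.5865,-.336),.068,.012))
go(.445,.309,.18)
E
```

```text
time_s: 7.7
eef_pos: [0.5873, -0.3371, 0.1813]
eef_rot: [0.001, -0.0, 1.0, -0.001]
wrist_force: [-0.0, -0.1, -0.2]
opening: 1.004
grasp_force: 0.0
(array([ 0.5877, -0.3362]), array([ 0.589 , -0.3358]), 40)
t 7.75 shift [ 1.410e+01  6.455e+01 -6.000e-02] turn [ 0. -0.  0.] pos [ 0.5864 -0.3364  0.1792]
```

```bash
python3 -m handwheel '[[[1,1.3,6,0,0,0,0],[1,2.6,12,0,0,0,0],[1,3.9,18,0,0,0,0],[1,5.2,24,0,0,0,0],[1,6.5,30,0,0,0,0],[1,7.8,36,0,0,0,0],[1,9.2,42,0,0,0,0],[1,10.5,48,0,0,0,0],[1,11.8,54,0,0,0,0],[1,13.1,60,0,0,0,0]]]';python3 -m handwheel '[[[1,1,4.5,0,0,0,0],[1,1,4.5,0,0,0,0],[1,1,4.5,0,0,0,0],[1,1,4.5,0,0,0,0],[1,1,4.5,0,0,0,0],[1,1,4.5,0,0,0,0]]]'; python3 -c "
from h import *;go(.445,.309,.027)"
```

```text
time_s: 9.0
eef_pos: [0.4531, 0.2648, 0.1775]
eef_rot: [-0.002, -0.0, 1.0, -0.001]
wrist_force: [1.4, -1.3, -0.4]
opening: 1.0
grasp_force: 0.0
time_s: 9.75
eef_pos: [0.4455, 0.3077, 0.1799]
eef_rot: [0.0, 0.0, 1.0, 0.0]
wrist_force: [0.2, 0.6, 0.7]
opening: 0.999
grasp_force: 0.0
t 9.75 shift [ 0.05  0.13 15.29] turn [ 0.  0. -0.] pos [0.4455 0.3077 0.1799]
```

```bash
python3 -m handwheel '[[[1,0,0.1,5,0,0,0],[1,0,0.1,10,0,0,0],[1,0,0.1,14,0,0,0],[1,0,0.1,15.2,0,0,0],[1,0,0.1,15.2,0,0,0],[1,0,0.1,15.2,0,0,0],[1,0,0.1,15.2,0,0,0]]]'; python3 -m handwheel '[[[-1,0,0,0,0,0,0],[-1,0,0,0,0,0,0],[-1,0,0,0,0,0,0],[-1,0,0,0,0,0,0],[-1,0,0,0,0,0,0],[-1,0,0,0,0,0,0],[-1,0,0,0,0,0,0],[-1,0,0,0,0,0,0]]]'; python3 -c "
from h import *;go(.612,.326,.13)"
```

```text
time_s: 10.62
eef_pos: [0.4464, 0.31, 0.0296]
eef_rot: [0.001, -0.0, 1.0, 0.001]
wrist_force: [-0.5, 0.1, -0.4]
opening: 0.998
grasp_force: 0.0
time_s: 11.62
eef_pos: [0.4454, 0.3095, 0.0282]
eef_rot: [0.0, -0.0, 1.0, 0.0]
wrist_force: [-1.3, -0.0, 5.3]
opening: 0.411
grasp_force: 59.9
t 11.62 shift [-16.67   1.64 -10.17] turn [0. 0. 0.] pos [0.4454 0.3095 0.0282]
```

```bash
python3 -m handwheel '[[[-1,0,0,-4,0,0,0],[-1,0,0,-8,0,0,0],[-1,-4,0.4,-8,0,0,0],[-1,-9,0.9,-8,0,0,0],[-1,-13,1.3,-8,0,0,0],[-1,-16.7,1.6,-8,0,0,0],[-1,-16.7,1.6,-8,0,0,0],[-1,-16.7,1.6,-8,0,0,0],[-1,-16.7,1.6,-6,0,0,0],[-1,-16.7,1.6,-6,0,0,0]]]';python3 -m handwheel '[[[-1,0,0,0,0,0,0],[-1,0,0,0,0,0,0],[-1,0,0,0,0,0,0]]]'; python3 - <<'E'
from h import *
from bench import camera
go(.612,.326,.0382)
c=camera("scene");cv2.imwrite("pics/s2.png",cv2.resize(c["frame"][80:230,280:480],(800,600),interpolation=cv2.INTER_CUBIC))
E
```

```text
time_s: 12.88
eef_pos: [0.6093, 0.3251, 0.0847]
eef_rot: [-0.003, -0.001, 1.0, -0.001]
wrist_force: [0.2, 0.5, -1.6]
opening: 0.415
grasp_force: 60.2
time_s: 13.25
eef_pos: [0.6124, 0.3256, 0.0884]
eef_rot: [0.0, -0.0, 1.0, 0.0]
wrist_force: [-0.4, 0.3, -1.6]
opening: 0.419
grasp_force: 60.2
t 13.25 shift [0.04 0.03 5.02] turn [0.  0.1 0. ] pos [0.6124 0.3256 0.0884]
```

View pics/s2.png

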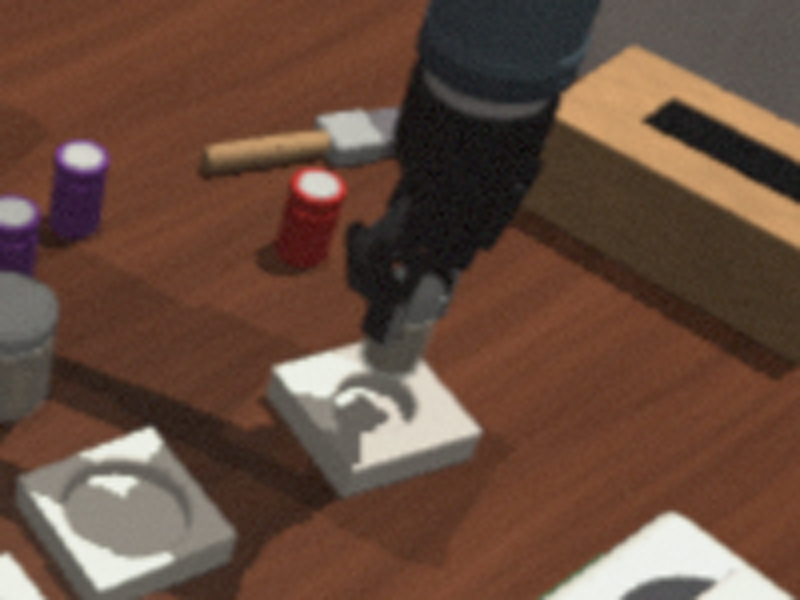

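Allowing for its 35 mm height, the jar base (393,360) lines up with the medium hole (375,405). I'll lower it.

```bash
python3 -m handwheel '[[[-1,0,0,1.5,0,0,0],[-1,0,0,2.7,0,0,0],[-1,0,0,3.6,0,0,0],[-1,0,0,4.3,0,0,0],[-1,0,0,4.7,0,0,0],[-1,0,0,4.9,0,0,0],[-1,0,0,4.9,0,0,0],[-1,0,0,4.9,0,0,0],[-1,0,0,4.9,0,0,0]]]'; python3 -c "
from h import *;go(.612,.326,.0382)"
```

```text
time_s: 14.42
eef_pos: [0.6123, 0.3256, 0.0392]
eef_rot: [0.0, -0.0, 1.0, 0.0]
wrist_force: [-0.4, 0.4, -0.5]
opening: 0.413
grasp_force: 60.2
t 14.43 shift [0.03 0.04 0.1 ] turn [0. 0. 0.] pos [0.6123 0.3256 0.0392]
```

```bash
python3 -m handwheel '[[[-1,0,0,0.1,0,0,0],[-1,0,0,0.15,0,0,0],[-1,0,0,0.15,0,0,0]]]';  python3 -m handwheel '[[[0.4,0,0,0,0,0,0],[0.4,0,0,0,0,0,0],[0.4,0,0,0,0,0,0],[0.4,0,0,0,0,0,0],[1,0,0,-4,0,0,0],[1,0,0,-8,0,0,0],[1,0,0,-12,0,0,0],[1,0,0,-14,0,0,0],[1,0,0,-14,0,0,0]]]'; python3 - <<'E'
from h import *
from bench import camera
for n in("scene","top"):
    c=camera(n);print(fitc(c,(.612,.326),.070,.0185));print("l",fitc(c,*J["l"]))
go(.4712,-.177,.18)
E
```

```text
time_s: 14.8
eef_pos: [0.6124, 0.3256, 0.0383]
eef_rot: [0.0, -0.0, 1.0, 0.0]
wrist_force: [-2.4, -1.1, 4.3]
opening: 0.416
grasp_force: 60.9
time_s: 15.92
eef_pos: [0.613, 0.3258, 0.1788]
eef_rot: [0.001, -0.0, 1.0, 0.0]
wrist_force: [0.2, 1.0, -0.3]
opening: 1.001
grasp_force: 0.0
(array([0.6142, 0.3182]), array([0.6201, 0.3216]), 34)
l (array([ 0.4712, -0.1773]), array([ 0.4715, -0.1772]), 364)
None
l (array([ 0.4724, -0.176 ]), array([ 0.4711, -0.1765]), 267)
t 16.02 shift [ 14.04 -50.21  -0.38] turn [-0.  -0.1  0. ] pos [0.6112 0.3252 0.1754]
```

Contact was felt at 4.3 N before release. Next is the large jar.

```bash
python3 -m handwheel '[[[1,1.7,-6,0,0,0,0],[1,3.4,-12,0,0,0,0],[1,5,-18,0,0,0,0],[1,6.7,-24,0,0,0,0],[1,8.4,-30,0,0,0,0],[1,10,-36,0,0,0,0],[1,11.7,-42,0,0,0,0],[1,13.4,-48,0,0,0,0],[1,14,-50.2,0,0,0,0],[1,14,-50.2,0,0,0,0]]]';python3 -m handwheel '[[[1,0,0,0,0,0,0],[1,0,0,0,0,0,0],[1,0,0,0,0,0,0]]]'; python3 - <<'E'
from h import *
from bench import camera
go(.4712,-.177,.030)
c=camera("scene");cv2.imwrite("pics/s3.png",c["frame"])
E
```

```text
time_s: 17.27
eef_pos: [0.471, -0.1775, 0.1754]
eef_rot: [-0.001, 0.001, 1.0, 0.001]
wrist_force: [0.9, -0.3, 0.1]
opening: 1.003
grasp_force: 0.0
time_s: 17.65
eef_pos: [0.4727, -0.1756, 0.1772]
eef_rot: [-0.0, -0.001, 1.0, 0.0]
wrist_force: [-0.1, -0.8, 0.0]
opening: 1.0
grasp_force: 0.0
t 17.65 shift [ 0.15 -0.15 14.72] turn [ 0.  -0.   0.1] pos [ 0.4727 -0.1756  0.1772]
```

View pics/s3.png

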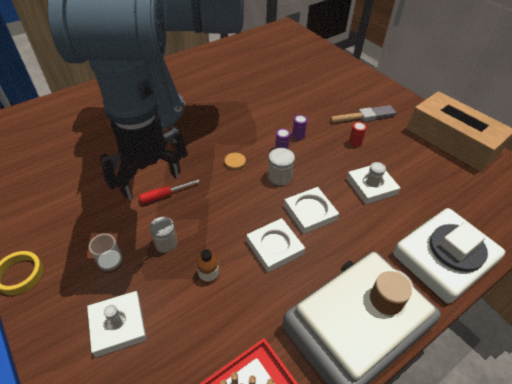

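Medium (375,175) and small (112,317) both stand seated in their holes, and the gripper is above the large jar (163,235).

```bash
python3 -m handwheel '[[[1,0.1,-0.1,5,0,0,0],[1,0.1,-0.1,10,0,0,0],[1,0.1,-0.1,13.5,0,0,0],[1,0.1,-0.1,14.7,0,0,0],[1,0.1,-0.1,14.7,0,0,0],[1,0.1,-0.1,14.7,0,0,0],[1,0.1,-0.1,14.7,0,0,0]]]'; python3 -m handwheel '[[[-1,0,0,0,0,0,0],[-1,0,0,0,0,0,0],[-1,0,0,0,0,0,0],[-1,0,0,0,0,0,0],[-1,0,0,0,0,0,0],[-1,0,0,0,0,0,0],[-1,0,0,0,0,0,0]]]'; python3 -c "
from h import *;go(.617,.0138,.13)"
```

```text
time_s: 18.58
eef_pos: [0.4725, -0.1782, 0.0318]
eef_rot: [0.001, -0.0, 1.0, -0.001]
wrist_force: [-0.4, -0.4, -0.8]
opening: 1.002
grasp_force: 0.0
time_s: 19.45
eef_pos: [0.4718, -0.1777, 0.031]
eef_rot: [0.0, -0.0, 1.0, -0.0]
wrist_force: [-0.9, 1.2, 4.9]
opening: 0.569
grasp_force: 61.6
t 19.45 shift [-14.54  19.14  -9.9 ] turn [-0.  0.  0.] pos [ 0.4718 -0.1777  0.031 ]
```

```bash
python3 -m handwheel '[[[-1,0,0,-5,0,0,0],[-1,0,0,-10,0,0,0],[-1,0,0,-10,0,0,0],[-1,-3.6,5,-10,0,0,0],[-1,-7.2,10,-10,0,0,0],[-1,-11,15,-10,0,0,0],[-1,-14.5,19.1,-10,0,0,0],[-1,-14.5,19.1,-10,0,0,0],[-1,-14.5,19.1,-8,0,0,0],[-1,-14.5,19.1,-6,0,0,0]]]';python3 -m handwheel '[[[-1,0,0,0,0,0,0],[-1,0,0,0,0,0,0],[-1,0,0,0,0,0,0],[-1,0,0,0,0,0,0]]]'; python3 - <<'E'
from h import *
from bench import camera
go(.617,.0138,.041)
c=camera("scene");cv2.imwrite("pics/s4.png",cv2.resize(c["frame"][140:290,170:370],(800,600),interpolation=cv2.INTER_CUBIC))
E
```

```text
time_s: 20.7
eef_pos: [0.6147, 0.0126, 0.0878]
eef_rot: [-0.001, 0.0, 1.0, 0.0]
wrist_force: [-1.2, 0.5, -1.9]
opening: 0.573
grasp_force: 62.9
time_s: 21.2
eef_pos: [0.6168, 0.0133, 0.0911]
eef_rot: [0.001, -0.0, 1.0, -0.0]
wrist_force: [-0.2, -0.7, -1.7]
opening: 0.57
grasp_force: 62.9
t 21.2 shift [-0.01  0.05  5.01] turn [-0.   0.1  0. ] pos [0.6168 0.0133 0.0911]
```

View pics/s4.png

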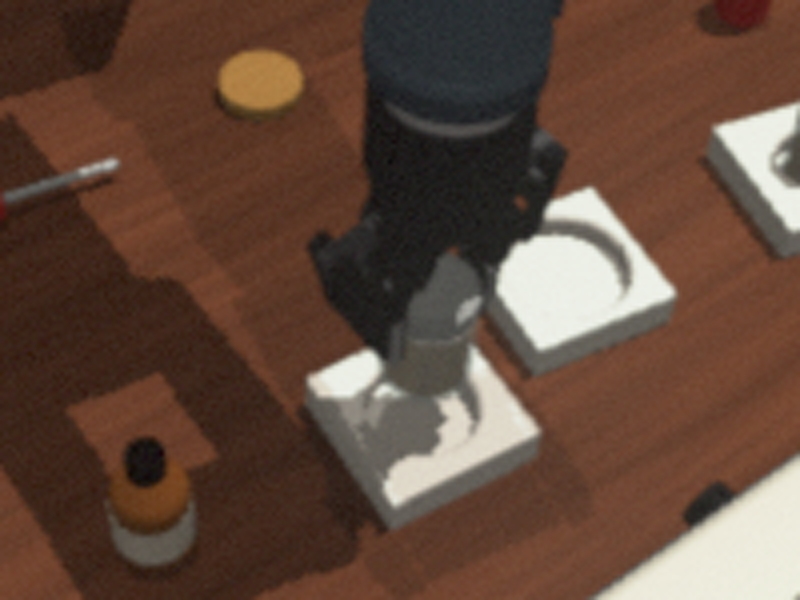

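The large jar (base about (430,370)) is over its hole (422,425), with the offset matching its height.

```bash
python3 -m handwheel '[[[-1,0,0,1.5,0,0,0],[-1,0,0,2.7,0,0,0],[-1,0,0,3.6,0,0,0],[-1,0,0,4.3,0,0,0],[-1,0,0,4.7,0,0,0],[-1,0,0,4.9,0,0,0],[-1,0,0,5,0,0,0],[-1,0,0,5,0,0,0],[-1,0,0,5,0,0,0]]]'; python3 -c "
from h import *;go(.617,.0138,.041)"
```

```text
time_s: 22.38
eef_pos: [0.6165, 0.0135, 0.041]
eef_rot: [0.0, -0.0, 1.0, -0.0]
wrist_force: [-4.1, 0.2, 6.3]
opening: 0.57
grasp_force: 63.3
t 22.38 shift [-0.05  0.03  0.  ] turn [-0.  0.  0.] pos [0.6165 0.0135 0.041 ]
```

```bash
python3 -m handwheel '[[[0.7,0,0,0,0,0,0],[0.7,0,0,0,0,0,0],[0.7,0,0,0,0,0,0],[0.7,0,0,0,0,0,0],[1,0,0,-4,0,0,0],[1,0,0,-8,0,0,0],[1,0,0,-12,0,0,0],[1,0,0,-14,0,0,0],[1,0,0,-14,0,0,0],[1,0,0,-14,0,0,0]]]'; python3 -m handwheel '[[[1,4,3.5,0,0,0,0],[1,8,7,0,0,0,0],[1,12,10.5,0,0,0,0],[1,16.3,14.3,0,0,0,0],[1,16.3,14.3,0,0,0,0],[1,16.3,14.3,0,0,0,0],[1,16.3,14.3,0,0,0,0]]]'; python3 - <<'E'
from h import *
from bench import camera
c=camera("scene");print(fitc(c,(.617,.0138),.076,.025));print("e",fitc(c,*J["e"]))
go(.4534,.1566,.030)
E
```

```text
time_s: 23.62
eef_pos: [0.6152, 0.0137, 0.1783]
eef_rot: [-0.001, -0.0, 1.0, 0.0]
wrist_force: [0.1, 0.1, -0.1]
opening: 0.996
grasp_force: 0.0
time_s: 24.5
eef_pos: [0.4539, 0.1556, 0.1798]
eef_rot: [-0.0, 0.0, 1.0, -0.0]
wrist_force: [0.2, -0.8, 0.1]
opening: 0.999
grasp_force: 0.0
(array([0.6167, 0.0134]), array([0.6165, 0.0132]), 372)
e (array([0.4526, 0.1611]), array([0.4543, 0.1618]), 216)
t 24.55 shift [ 0.05  0.1  14.99] turn [-0. -0. -0.] pos [0.454  0.1556 0.1799]
```

```bash
python3 -m handwheel '[[[1,0,0.1,3,0,0,0],[1,0,0.1,6,0,0,0],[1,0,0.1,8,0,0,0],[1,0,0.1,8,0,0,0],[1,0,0.1,10,0,0,0],[1,0,0.1,12,0,0,0],[1,0,0.1,14,0,0,0],[1,0,0.1,14.8,0,0,0],[1,0,0.1,14.8,0,0,0],[1,0,0.1,14.8,0,0,0]]]'; python3 -m handwheel '[[[-1,0,0,0,0,0,0],[-1,0,0,0,0,0,0],[-1,0,0,0,0,0,0],[-1,0,0,0,0,0,0],[-1,0,0,0,0,0,0],[-1,0,0,0,0,0,0],[-1,0,0,0,0,0,0]]]'; python3 -c "
from h import *;go(.5876,.1424,.1)"
```

```text
time_s: 25.8
eef_pos: [0.4542, 0.1574, 0.0333]
eef_rot: [0.001, -0.0, 1.0, 0.0]
wrist_force: [0.2, -0.7, 0.0]
opening: 1.0
grasp_force: 0.0
time_s: 26.68
eef_pos: [0.4539, 0.1574, 0.0334]
eef_rot: [0.001, -0.0, 1.0, -0.0]
wrist_force: [-1.9, -1.7, 6.5]
opening: 0.718
grasp_force: 64.7
t 26.68 shift [-13.38  -1.51  -6.64] turn [-0.   0.1  0.1] pos [0.4539 0.1574 0.0334]
```

```bash
python3 -m handwheel '[[[-1,0,0,-4,0,0,0],[-1,0,0,-7,0,0,0],[-1,0,0,-7,0,0,0],[-1,-4,-0.5,-7,0,0,0],[-1,-8,-1,-7,0,0,0],[-1,-12,-1.4,-7,0,0,0],[-1,-13.4,-1.5,-7,0,0,0],[-1,-13.4,-1.5,-7,0,0,0],[-1,-13.4,-1.5,-6,0,0,0],[-1,-13.4,-1.5,-6,0,0,0]]]';python3 -m handwheel '[[[-1,0,0,0,0,0,0],[-1,0,0,0,0,0,0],[-1,0,0,0,0,0,0],[-1,0,0,0,0,0,0]]]'; python3 - <<'E'
from h import *
from bench import camera
go(.5876,.1424,.0434)
c=camera("scene");cv2.imwrite("pics/s5.png",cv2.resize(c["frame"][110:260,220:420],(800,600),interpolation=cv2.INTER_CUBIC))
E
```

```text
time_s: 27.92
eef_pos: [0.585, 0.1428, 0.0907]
eef_rot: [-0.002, -0.001, 1.0, -0.0]
wrist_force: [-0.6, 0.1, -2.8]
opening: 0.722
grasp_force: 66.6
time_s: 28.42
eef_pos: [0.5873, 0.1425, 0.0925]
eef_rot: [0.0, -0.0, 1.0, -0.0]
wrist_force: [0.4, -0.3, -2.1]
opening: 0.719
grasp_force: 66.6
t 28.43 shift [-0.03 -0.01  4.91] turn [-0.  0.  0.] pos [0.5873 0.1425 0.0925]
```

View pics/s5.png

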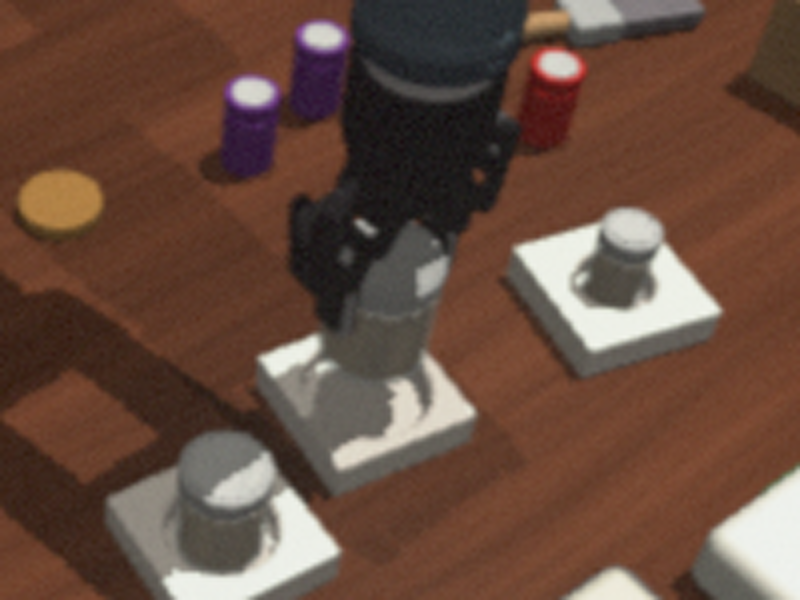

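The extra jar (base about (375,350)) is over its hole (365,400), and the large and medium jars sit well in theirs.

```bash
python3 -m handwheel '[[[-1,0,0,1.5,0,0,0],[-1,0,0,2.7,0,0,0],[-1,0,0,3.6,0,0,0],[-1,0,0,4.3,0,0,0],[-1,0,0,4.6,0,0,0],[-1,0,0,4.8,0,0,0],[-1,0,0,4.9,0,0,0],[-1,0,0,4.9,0,0,0],[-1,0,0,4.9,0,0,0]]]'; python3 -c "
from h import *;go(.5876,.1424,.0434)"
```

```text
time_s: 29.6
eef_pos: [0.5874, 0.1425, 0.0436]
eef_rot: [0.0, -0.0, 1.0, 0.0]
wrist_force: [0.0, 1.0, -1.7]
opening: 0.724
grasp_force: 66.7
t 29.6 shift [-0.02 -0.01  0.02] turn [0. 0. 0.] pos [0.5874 0.1425 0.0436]
```

Not in contact yet, so down another 1 mm at a time.

```bash
python3 -m handwheel '[[[-1,0,0,0.05,0,0,0],[-1,0,0,0.1,0,0,0],[-1,0,0,0.1,0,0,0],[-1,0,0,0.1,0,0,0]]]'
```

```text
time_s: 30.1
eef_pos: [0.5874, 0.1425, 0.0435]
eef_rot: [0.0, -0.0, 1.0, -0.0]
wrist_force: [-2.9, -1.5, 7.3]
opening: 0.724
grasp_force: 67.4
```

```bash
python3 -m handwheel '[[[1,0,0,0,0,0,0],[1,0,0,0,0,0,0],[1,0,0,0,0,0,0],[1,0,0,0,0,0,0],[1,0,0,-3,0,0,0],[1,0,0,-7,0,0,0],[1,0,0,-11,0,0,0],[1,0,0,-14,0,0,0],[1,0,0,-14,0,0,0]]]'; python3 -m handwheel '[[[1,6,0,-4,0,0,0],[1,12,0,-6,0,0,0],[1,18,0,-6,0,0,0],[1,18,0,-6,0,0,0],[1,18,0,-6,0,0,0],[1,18,0,-6,0,0,0]]]'; python3 - <<'E'
from h import *
from bench import camera
c=camera("scene")
for k in J: print(k,fitc(c,F[k],J[k][1]+.010,J[k][2]))
cv2.imwrite("pics/s6.png",cv2.resize(c["frame"][130:384,60:420],(800,564),interpolation=cv2.INTER_CUBIC))
E
```

```text
time_s: 31.22
eef_pos: [0.5892, 0.1427, 0.1855]
eef_rot: [0.003, -0.0, 1.0, 0.0]
wrist_force: [-0.5, -0.1, -0.8]
opening: 1.002
grasp_force: 0.0
time_s: 31.98
eef_pos: [0.4084, 0.1422, 0.2421]
eef_rot: [-0.0, -0.0, 1.0, -0.0]
wrist_force: [-0.4, 0.4, -0.1]
opening: 1.001
grasp_force: 0.0
s (array([ 0.5879, -0.3362]), array([ 0.5883, -0.3364]), 145)
m (array([0.6131, 0.3251]), array([0.6122, 0.3249]), 135)
l (array([0.6167, 0.0134]), array([0.6166, 0.0133]), 373)
e (array([0.5867, 0.1425]), array([0.5868, 0.1422]), 472)
```

View pics/s6.png

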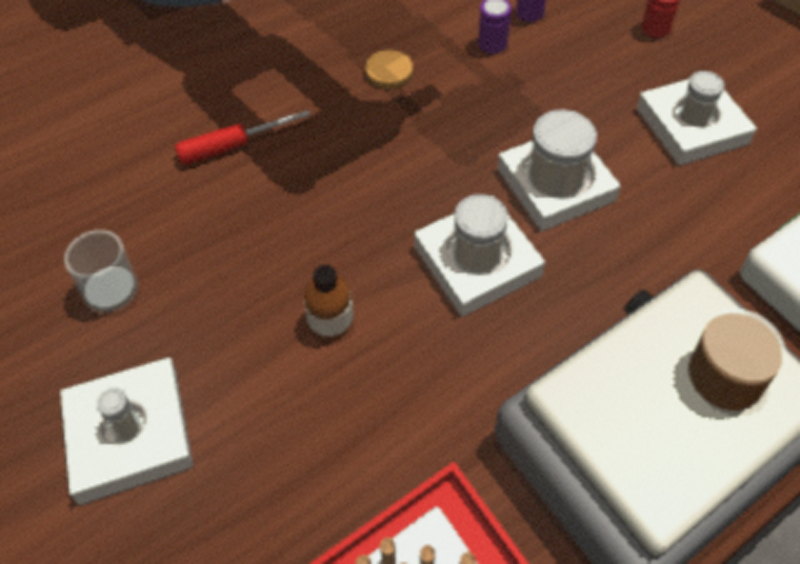

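All four jars stand upright and centred in their holes: (115,415), (480,235), (563,150) and (702,98). The open jar (100,270) and bottle (328,300) have not moved.

```bash
python3 -c "
from bench import ctrl;print(ctrl.hand_in())"
```

```text
the job is handed in; nothing more can be done
None
```

The job is handed in at about 32 s of the 102 s: all four lidded jars stand upright in the holes that fit them, packed from smallest to largest, and the open jar and brown bottle were left where they stood.

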